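Vent the clamp, then hold the index pin out

ROBOT

A 7-joint arm with a two-finger parallel gripper is mounted at the origin on the work surface. World frame = base frame: x ahead of the robot, y to its left, z up, the work surface at z = 0. Lengths are in m, angles in rad, forces in N, time in s.
With the tool pointing down it reaches from about 0.425 to 0.925 m from the base axis. Payload 6.8 kg.
Tool frame: the origin (TCP) lies between the finger pads; the fingertips stand r.tip_reach ahead of it and the grasp point (between the pads) lies 11 mm behind it (r.tip_reach is the distance from the TCP to the fingertips, in m); z points along the fingers, y is the direction in which the jaws open and shut (so a half turn about z gives the same grasp; the last joint's range is limited). The gripper opens to 85 mm and grips with 20 to 120 N. Pads are 22 mm wide; open, the fingers measure 114 mm over their backs; the gripper's body (76 mm by 85 mm) begins 54 mm behind the grasp point. The pads swing forward as they close: fully open they stand 13 mm farther back than shut.
Start: joints at [-1.254, 0.477, 0.022, 1.555, -0.011, 1.109, -0.083], TCP at [0.278, 0.615, 0.239] pointing down, gripper open.
Joint ranges: [-2.96, 2.96], [-0.34, 2.1], [-1.41, 1.46], [0.24, 2.44], [-1.37, 4.51], [0.17, 1.92], [-2.96, 2.96]. Speed limits (rad/s): [2.39, 2.39, 3.14, 3.14, 3.14, 3.14, 3.14].

INTERFACE

Orientations are given as a rotation vector (axis times angle).
In Python, from bench import r, eyes, spotter gives the robot as it stands.
- The arm moves only by the tool carry_out, never from a script. Its argument "series" is text: rows parted by semicolons, each of 5 numbers parted by spaces: the shift along the tool's x, y, z in cm, then the turn about the tool's z in rad, then the opening, from 0 (shut) to 1 (fully open). In form: x y z yaw gripper; .... A call has 1 to 8 rows; each row shifts and turns the commanded pose from where the row before left it, along the tool's axes as they then stand; what a row does not reach is not made up. A row lasts 1/8 s, in which the tool goes at most 62.5 mm and 10.7 degrees, less where a joint would pass 70% of its speed; a pose out of reach is approached as far as the arm can. A call with a gripper value outside its range is refused whole. The fingers move at their own pace and stop on an object; "grip_force" is the grip in N (left out, the last holds). Time passes only in rows, so rows that do not move let the fingers close. It gives the time, the measured TCP pose, the force and the opening at its end, in the units of the state.
- r.get_obs(): the state, without advancing time (a new reading comes with each control period).
- eyes.grab_frame(name): name is "scene" or "top" or "wrist"; returns a dict with "color" (400x640x3 uint8, blue, green, red), "intrinsics" (3x3 intrinsics, pixels), "D" ([k1, k2, p1, p2, k3] as OpenCV has them; the pictures are not rectified), "R" (3x3) and "t" (3): a world point X has camera coordinates R X + t; the wrist camera has in their place "T_tool_cam" (4x4, takes a point from camera to tool coordinates, whose origin is the TCP and whose axes are the flange's). Camera axes: x right, y down, z forward; pixel columns grow to the right and rows downward; lengths in m; the calibration is good to about 2 mm. A picture is of the moment at which its call begins: read the wrist's pose just before it. There is no depth.
- r.hand_in(): hands the job in, once; it reports no verdict.
Trained networks look in a picture, given as the dict that the camera call returned (one of the last four; its "shot" number tells which), for a name from the list of things; names that differ only in an ending like _2 or _b are one class to them, and where a whole thing is asked for, a point or a joint stands for the part that bears it (a point fixed in the world has none). Each returns a list of dicts, best first, with "confidence" (0 to 1); they miss things now and then, are a little off and sometimes report something else, mostly with a low value. They report only what shows in the picture. A call takes as long as a camera call.
- spotter.search_frame(picture, query): "uv" ([column, row] in pixels, amid what is visible of it).
- spotter.trace(picture, query): "pixels" (400x640 bool, what is visible of it) and "uv" ([column, row] in pixels, amid what is visible of it).
- spotter.mark_of(picture, query): "uv" ([column, row] in pixels: a listed point, or the origin of a listed thing).
The state is a dict: "clock": time; "joints": joint angles; "qvel": joint speeds; "tau": joint torques, N m; "tcp_pos": TCP position; "orientation": TCP orientation; "contact_force": force on the tool from outside, world axes, zero at the start; "moment": the same for the moment, N m; "grip_width": finger opening in m.
Only numpy, scipy, OpenCV 4.12 (cv2) and the standard library are available. Lean on these libraries where they do the work, as an engineer would, in place of code of your own. Each camera call takes 0.05 s, during which the arm holds its last target.

TASK

The indexing head on the bench has to be freed so that its disc can be turned by hand. First vent its air clamp: press the plunger of the vent valve straight down to its stop, hold it there a moment and let it come back up; after that grip the black knob of the index pin, pull it up fully to its stop so that the pin is clear of the hole in the disc, and finish while still holding it there in the gripper. Leave the spanner, the tin and the socket where they are.

Things in the scene. Friction and masses are not known exactly. Their poses are not given: they have to be found in the camera images.
- index_head: Grey indexing head, fixed. Origin: centre of its base plate's underside (200 mm along x, 150 along y). Steel disc 150 mm across with 12 rim holes, top at height 57 mm, centre x=+35 mm; on it a dark hub flange 68 mm across, up to 91 mm. A post at x=-83 mm carries an arm (top 100 mm) over the rim; the upright pin runs through it at x=-27 mm, y=0 in a 26 mm bush, top 112 mm. Only the pin is higher.
- pin_knob (a point): Centre of the index pin's black round pull knob: 28 mm across (31 mm at the top rim), 32 mm tall, axis upright. With the pin seated this point is 140 mm above the bench, the knob's flat top 156 mm, its underside 124 mm, and under it a steel stem 12 mm across goes down into the bush. It rises with the pin.
- index_pin (a joint): Lift of the index pin in m: 0 = seated, its tip 10 mm deep in the hole of the disc; 0.022 = pulled up to its stop, the tip 12 mm clear of the disc. A spring pulls it down: lifting takes about 6 N at first and 12 N at the stop, and let go it snaps back.
- vent_valve: The vent valve, fixed to the bench: an aluminium block 70 x 60 x 35 mm with a brass barrel 24 mm across on top (up to height 60 mm) and a short air pipe on its +x side. Origin at the centre of its underside, z up. The plunger stands on its z axis.
- vent_top (a point): Centre of the flat top of the vent valve's plunger head, a round dark steel mushroom head 32 mm across and 8 mm thick on a thin stem; 82 mm above the bench when up. It goes down with the plunger.
- vent_plunger (a joint): Travel of the vent plunger in m: 0 = up, 0.012 = pressed down to its stop. A spring brings it back up: it starts to move at about 3 N and takes about 7 N at the stop.
- spanner: Bystander: a steel spanner 170 mm long lying on the bench beyond the work. Origin at its middle.
- grease_tin: Bystander: a closed steel tin 70 mm across, 60 mm tall. Origin at the centre of its underside.
- socket: Bystander: a steel tube socket 28 mm across, 45 mm tall, standing upright. Origin at the centre of its underside.

How it is judged:
On the way, in this order (a step that is already met when the one before it is completed fails the run):
1. with the index pin still seated, the vent plunger is pressed down to its stop (value of joint vent_plunger above 0.0105 m and value of joint index_pin below 0.003 m), for 0.2 s.
2. the vent plunger is let back up (value of joint vent_plunger below 0.002 m and value of joint index_pin below 0.003 m), for 0.1 s.
3. the index pin is pulled up to its stop by the gripper (value of joint index_pin above 0.0185 m and contact force between the fingers and index_pin above 3 N), for 0.2 s.
At the end, for the whole second after the job is handed in: The index pin is up at its stop (lifted more than 18.5 mm of 22 mm) and the fingers hold it there (contact over 3 N, no other object touching it); the vent plunger is back up (within 2 mm) (all of step 3 and value of joint vent_plunger below 0.002 m and not (contact force between index_pin and spanner above 0.1 N) and not (contact force between index_pin and grease_tin above 0.1 N) and not (contact force between index_pin and socket above 0.1 N)); the arm keeps its last pose, push and grip.
It fails at once if a bystander is moved by more than 30 mm (distance of any of spanner, grease_tin, socket from where it was at the start of the episode above 0.03 m).
It also fails if it takes over 43 s, if anything falls off the work surface, if the arm or the gripper's body presses on something with over 40 N, if the wrist force passes 120 N, or if a joint passes its speed limit or range.

## Working session

There is one attempt and no reset: what is moved stays moved. The work goes in short steps, Python scripts to look and compute and a tool call to move; the robot and the scene stay as the last step left them, time stands still between calls to the robot, and variables do not carry over. Pictures are saved under pics/ and viewed, and the job is handed in when it is done.

Besides the shell and the picture viewer there is one more tool, called as a command line: name --argument value ..., lists and objects as JSON in quotes. carry_out: Moves the arm, as the interface text tells. Its arguments: {"type":"object","properties":{"series":{"type":"string"},"grip_force":{"type":"number"}},"required":["series"]}

```bash
ls; mkdir -p pics; cat > h.py <<'E'
import numpy as np, cv2
from bench import r, eyes, spotter
def ray(p,uv):
    n=cv2.undistortPoints(np.array([[uv]],float),np.array(p["intrinsics"]),np.array(p["D"]))[0,0]
    d=np.array([n[0],n[1],1.]);R=np.array(p["R"]);t=np.array(p["t"])
    return -R.T@t, R.T@d
def at_z(p,uv,z):
    c,d=ray(p,uv); return c+d*(z-c[2])/d[2]
def tri(a,ua,b,ub):
    c1,d1=ray(a,ua);c2,d2=ray(b,ub)
    s=np.linalg.lstsq(np.c_[d1,-d2],c2-c1,rcond=None)[0]
    A=c1+d1*s[0];B=c2+d2*s[1]
    return (A+B)/2,np.linalg.norm(A-B)
def proj(p,X):
    return cv2.projectPoints(np.array([X],float),cv2.Rodrigues(np.array(p["R"]))[0],np.array(p["t"],float),np.array(p["intrinsics"]),np.array(p["D"]))[0][0,0]
E
python3 - <<'E'
from h import *
np.set_printoptions(precision=4,suppress=True)
print(r.get_obs(), r.tip_reach)
P={}
for n in ("scene","top"):
    p=P[n]=eyes.grab_frame(n); cv2.imwrite(f"pics/{n}0.png",p["color"])
M={}
for n in P:
    for q in ("pin_knob","vent_top","index_head","vent_valve","spanner","grease_tin","socket"):
        m=spotter.mark_of(P[n],q)
        M[n,q]=m
        print(n,q,[(np.round(x["uv"],1),round(x["confidence"],2)) for x in m[:3]])
Z=dict(pin_knob=.14,vent_top=.082,index_head=0,vent_valve=0,spanner=0,grease_tin=0,socket=0)
for q in Z:
    for n in P:
        if M[n,q]: print(q,n,at_z(P[n],M[n,q][0]["uv"],Z[q]))
    if M["scene",q] and M["top",q]: print(q,tri(P["scene"],M["scene",q][0]["uv"],P["top"],M["top",q][0]["uv"]))
print(r.get_obs()["clock"])
E
```

```text
pics
{'clock': 0.0, 'joints': array([-1.2541,  0.4778,  0.0224,  1.5565, -0.0115,  1.1093, -0.0831]), 'qvel': array([ 0.0003, -0.0004, -0.0008, -0.0007, -0.0007,  0.0006,  0.0001]), 'tau': array([ -0.    , -59.6442,   1.6078, -28.1193,   0.0124,   0.0095,
         0.    ]), 'tcp_pos': array([0.278 , 0.6145, 0.2383]), 'orientation': array([-0.6623, -3.0707,  0.0029]), 'contact_force': array([0.2271, 0.0952, 0.0376]), 'moment': array([-0.0657,  0.0087, -0.0069]), 'grip_width': 0.08508532763039212} 0.008
scene pin_knob [(array([321.5, 162.7]), 0.5)]
scene vent_top [(array([272.8, 246.6]), 0.58), (array([270.8, 263.2]), 0.54)]
scene index_head [(array([330.6, 202.4]), 0.68)]
scene vent_valve [(array([270.8, 262.2]), 0.69)]
scene spanner [(array([356.1, 269.6]), 0.78)]
scene grease_tin [(array([319.6, 138.3]), 0.81)]
scene socket [(array([180.2, 366.3]), 0.68)]
top pin_knob [(array([266.8, 207.5]), 0.63), (array([183.5, 254.5]), 0.6)]
top vent_top [(array([364. , 215.5]), 0.63), (array([364.1, 216. ]), 0.53), (array([182.3, 251.4]), 0.32)]
top index_head [(array([270.9, 203.7]), 0.73)]
to
[... 619 characters left out ...]
0.6181,  0.142 , -0.0136]), np.float64(0.00596208783974177))
vent_valve scene [ 0.5629 -0.1344 -0.    ]
vent_valve top [ 0.5729 -0.1506  0.    ]
vent_valve (array([ 0.5707, -0.1469,  0.0215]), np.float64(0.003026318990372013))
spanner scene [ 0.7751 -0.0613  0.    ]
spanner top [ 0.7769 -0.0554  0.    ]
spanner (array([ 0.7762, -0.057 , -0.0043]), np.float64(0.0048159851744788195))
grease_tin scene [0.4585 0.4016 0.    ]
grease_tin top [0.4662 0.4038 0.    ]
grease_tin (array([0.463 , 0.4002, 0.0038]), np.float64(0.007363748142314242))
socket scene [ 0.5171 -0.4555  0.    ]
socket top [ 0.5183 -0.4547  0.    ]
socket (array([ 0.5178, -0.4551,  0.0005]), np.float64(0.0012830507744979504))
0.8
```

View pics/scene0.png

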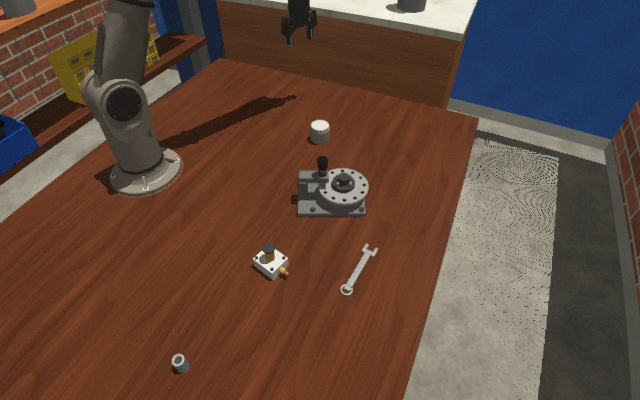

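View pics/top0.png

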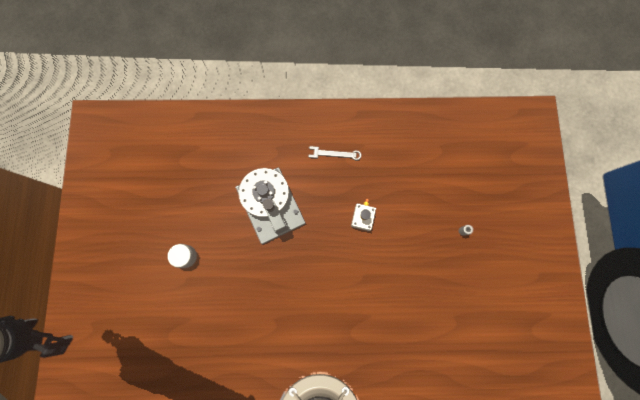

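```bash
python3 - <<'E'
import cv2,numpy as np
s=cv2.imread("pics/scene0.png");t=cv2.imread("pics/top0.png")
def c(i,x,y): return cv2.resize(i[y:y+50,x:x+66],None,fx=6,fy=6,interpolation=cv2.INTER_CUBIC)
o=np.vstack([np.hstack([c(s,240,230),c(s,295,145)]),np.hstack([c(t,335,190),c(t,240,185)])])
cv2.imwrite("pics/crop0.png",o)
E
```

```text
(no output)
```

View pics/crop0.png

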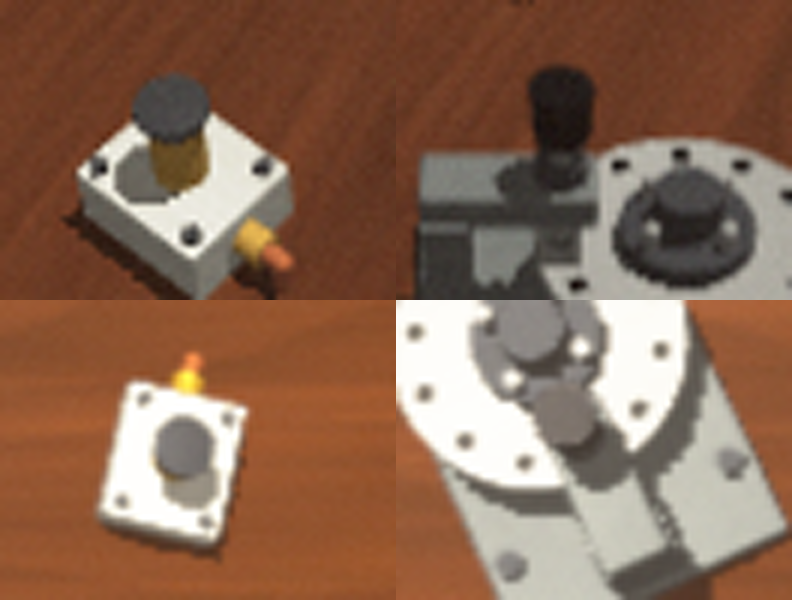

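```bash
python3 - <<'E'
from h import *
np.set_printoptions(precision=4,suppress=True)
s=eyes.grab_frame("scene");t=eyes.grab_frame("top")
for nm,us,ut,z in (("vent",(268.2,246.7),(365.3,214),.082),("knob",(322.2,158.4),(268.2,203.4),.156)):
    print(nm,at_z(s,us,z),at_z(t,ut,z),tri(s,us,t,ut))
m=spotter.trace(t,"vent_top")
for x in m[:3]: print(x["uv"],x["confidence"],x["pixels"].sum())
o=r.get_obs();R=cv2.Rodrigues(o["orientation"])[0];print(R)
w=eyes.grab_frame("wrist");print(np.array(w["T_tool_cam"]));print(np.array(w["intrinsics"]))
E
```

```text
vent [ 0.5687 -0.1415  0.082 ] [ 0.5683 -0.144   0.082 ] (array([ 0.5688, -0.1432,  0.0837]), np.float64(0.001953753553952452))
knob [0.5875 0.1366 0.156 ] [0.5892 0.1309 0.156 ] (array([0.5891, 0.1309, 0.1607]), np.float64(0.0018283460679992228))
[365.8, 215.3] 0.55 80
[[-0.9111  0.4122  0.    ]
 [ 0.4122  0.9111  0.0001]
 [ 0.      0.0001 -1.    ]]
[[-0.0008 -0.9609 -0.2768  0.0697]
 [ 1.     -0.001   0.0003 -0.001 ]
 [-0.0005 -0.2768  0.9609 -0.1344]
 [ 0.      0.      0.      1.    ]]
[[314.1645   0.     318.9162]
 [  0.     314.1645 199.8766]
 [  0.       0.       1.    ]]
```

carry_out --series "-4 -4 0 0 0; -4 -4 0 0 0; -4 -4 0 0 0; -4 -4 0 0 0; -4 -4 0 0 0; -4 -4 0 0 0; -4 -4 0 0 0; -4 -4 0 0 0" --grip_force 40

```text
clock: 2.0
tcp_pos: [0.4384, 0.1899, 0.2397]
orientation: [0.662, 3.07, 0.001]
contact_force: [1.7, 0.6, -0.8]
grip_width: 0.0002
```

carry_out --series "-4 -4 0 0 0; -4 -4 0 0 0; -4 -4 0 0 0; -4 -4 0 0 0; -4 -4 0 0 0; -1.5 -1 0 0 0; 0 0 0 0 0; 0 0 0 0 0"

```text
clock: 3.0
tcp_pos: [0.5468, -0.0863, 0.239]
orientation: [-0.658, -3.071, -0.001]
contact_force: [-0.0, -0.2, 0.6]
grip_width: -0.0002
```

```bash
cat >> h.py <<'E'
def wrist():
    o=r.get_obs(); p=dict(eyes.grab_frame("wrist"))
    Tt=np.eye(4);Tt[:3,:3]=cv2.Rodrigues(np.array(o["orientation"],float))[0];Tt[:3,3]=o["tcp_pos"]
    W=np.linalg.inv(Tt@np.array(p["T_tool_cam"])); p["R"]=W[:3,:3];p["t"]=W[:3,3]
    return o,p
E
python3 - <<'E'
from h import *
np.set_printoptions(precision=4,suppress=True)
o,p=wrist(); cv2.imwrite("pics/w1.png",p["color"])
m=spotter.mark_of(p,"vent_top"); 
for x in m[:2]: print(x["uv"],x["confidence"],at_z(p,x["uv"],.082))
m=spotter.trace(p,"vent_top"); 
for x in m[:2]: print(x["uv"],x["confidence"],at_z(p,x["uv"],.082),x["pixels"].sum())
print(proj(p,[.5686,-.143,.082]))
E
```

```text
[276.2, 227.9] 0.68 [ 0.5683 -0.1432  0.082 ]
[277.7, 225.7] 0.93 [ 0.5669 -0.1408  0.082 ] 778
[536.3, 141.6] 0.38 [0.5907 0.1126 0.082 ] 28999
[276.5188 228.052 ]
```

View pics/w1.png

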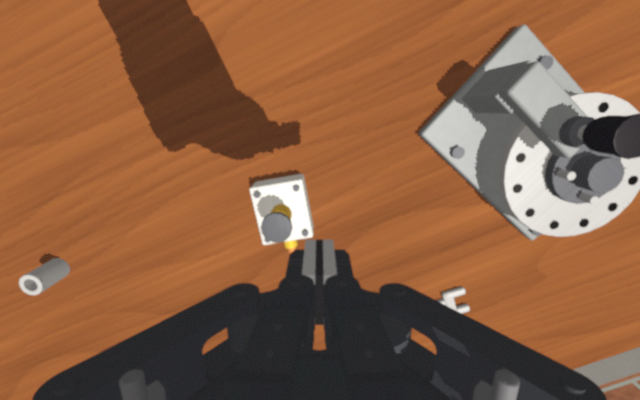

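carry_out --series "-4.3 -4.3 0 0 0; 0 0 5 0 0; 0 0 5 0 0; 0 0 3 0 0; 0 0 0 0 0; 0 0 0 0 0"

```text
clock: 3.9
tcp_pos: [0.5696, -0.145, 0.1106]
orientation: [0.661, 3.069, 0.0]
contact_force: [-0.9, 0.7, 1.0]
grip_width: -0.0002
```

carry_out --series "0 0 1.5 0 0; 0 0 0.5 0 0; 0 0 0.5 0 0; 0 0 0.5 0 0; 0 0 0 0 0; 0 0 0 0 0"

```text
clock: 4.65
tcp_pos: [0.5687, -0.145, 0.0795]
orientation: [-0.662, -3.071, -0.001]
contact_force: [-0.7, 2.4, 6.0]
grip_width: -0.0
```

carry_out --series "0 0 0.2 0 0; 0 0 0.1 0 0; 0 0 0 0 0; 0 0 0 0 0; 0 0 0 0 0"

```text
clock: 5.28
tcp_pos: [0.5688, -0.145, 0.078]
orientation: [0.662, 3.071, 0.002]
contact_force: [-6.7, 3.1, 18.8]
grip_width: -0.0001
```

carry_out --series "0 0 0 0 0; 0 0 0 0 0; 0 0 -2 0 0; 0 0 -4 0 0; 0 0 -5 0 0; 0 0 -4 0 1; 0 0 0 0 1; 0 0 0 0 1"

```text
clock: 6.28
tcp_pos: [0.5682, -0.1452, 0.2256]
orientation: [-0.662, -3.07, -0.0]
contact_force: [0.2, 0.6, -0.8]
grip_width: 0.0543
```

carry_out --series "2.4 4 0 0 1; 2.4 4 0 0 1; 2.4 4 0 0 1; 2.4 4 0 0 1; 0 0 0 0 1; 0 0 0 0 1"

```text
clock: 7.02
tcp_pos: [0.5465, 0.0394, 0.2251]
orientation: [-0.662, -3.069, 0.002]
contact_force: [0.4, -0.1, -0.6]
grip_width: 0.0852
```

```bash
python3 - <<'E'
from h import *
np.set_printoptions(precision=4,suppress=True)
o,p=wrist(); print(o["tcp_pos"]);cv2.imwrite("pics/w2.png",p["color"])
m=spotter.mark_of(p,"pin_knob"); 
for x in m[:2]: print(x["uv"],x["confidence"],at_z(p,x["uv"],.14))
print(proj(p,[.588,.133,.156]))
s=eyes.grab_frame("scene");cv2.imwrite("pics/s2.png",cv2.resize(s["color"][200:300,220:320],None,fx=5,fy=5,interpolation=cv2.INTER_CUBIC))
E
```

```text
[0.5465 0.0394 0.2251]
[460.5, 207.0] 0.57 [0.5879 0.1334 0.14  ]
[470.1312 214.34  ]
```

View pics/w2.png

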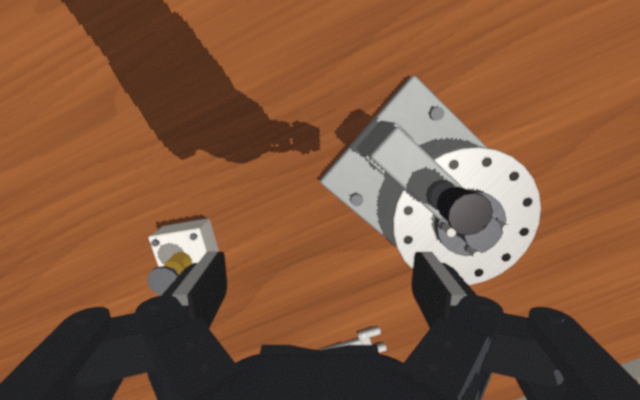

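View pics/s2.png

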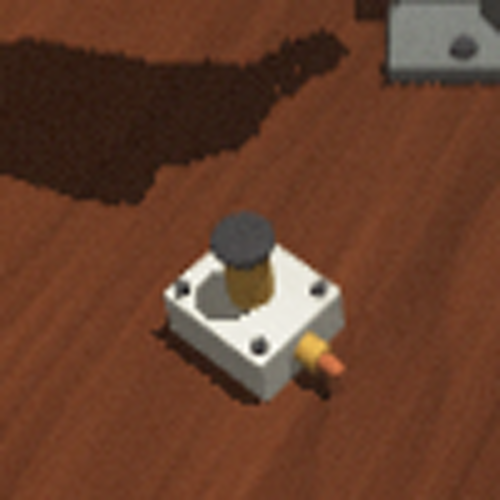

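carry_out --series "0 5.1 0 0 1; 0 5.1 0 0 1; 0 0 4 0 1; 0 0 4 0 1; 0 0 1.5 0 1; 0 0 0 0 1; 0 0 0 0 1"

```text
clock: 8.05
tcp_pos: [0.5904, 0.1328, 0.1329]
orientation: [0.663, 3.069, 0.002]
contact_force: [-0.9, 0.0, 0.0]
grip_width: 0.0855
```

```bash
python3 - <<'E'
from h import *
np.set_printoptions(precision=4,suppress=True)
o,p=wrist(); print(o["tcp_pos"]);cv2.imwrite("pics/w3.png",p["color"])
print(proj(p,[.588,.133,.156]))
E
```

```text
[0.5904 0.1328 0.1329]
[319.4289 284.8931]
```

View pics/w3.png

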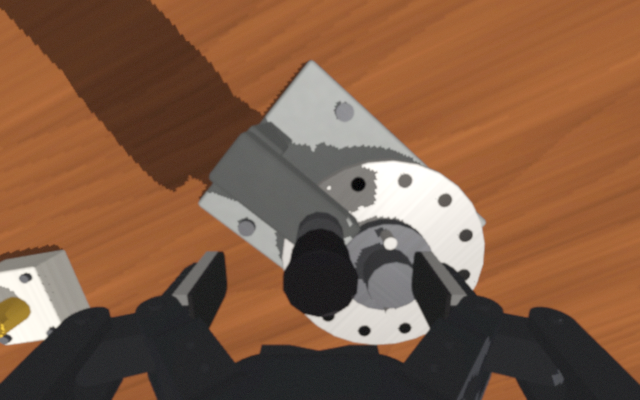

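carry_out --series "0 0 0.2 0 0; 0 0 0 0 0; 0 0 0 0 0; 0 0 0 0 0; 0 0 0 0 0; 0 0 0 0 0; 0 0 0 0 0; 0 0 0 0 0" --grip_force 70

```text
clock: 9.1
tcp_pos: [0.5895, 0.1336, 0.1298]
orientation: [0.662, 3.07, 0.002]
contact_force: [-0.8, 1.7, 5.6]
grip_width: 0.0279
```

Gripped at 27.9 mm, which matches the 28 mm knob. I'll lift now.

carry_out --series "0 0 -0.5 0 0; 0 0 -0.5 0 0; 0 0 -0.5 0 0; 0 0 -0.4 0 0; 0 0 -0.2 0 0; 0 0 0 0 0; 0 0 0 0 0; 0 0 0 0 0"

```text
clock: 10.1
tcp_pos: [0.5894, 0.1336, 0.1491]
orientation: [0.661, 3.071, 0.0]
contact_force: [6.0, 3.6, -9.9]
grip_width: 0.0279
```

carry_out --series "0 0 -0.2 0 0; 0 0 -0.1 0 0; 0 0 0 0 0; 0 0 0 0 0; 0 0 0 0 0"

```text
clock: 10.72
tcp_pos: [0.5894, 0.1336, 0.152]
orientation: [0.661, 3.071, -0.0]
contact_force: [6.0, 3.1, -11.6]
grip_width: 0.0278
```

carry_out --series "0 0 -0.2 0 0; 0 0 0 0 0; 0 0 0 0 0; 0 0 0 0 0"

```text
clock: 11.22
tcp_pos: [0.5893, 0.1336, 0.1522]
orientation: [0.661, 3.071, -0.001]
contact_force: [11.4, 4.4, -24.3]
grip_width: 0.028
```

```bash
python3 - <<'E'
from h import *
np.set_printoptions(precision=4,suppress=True)
o,p=wrist(); print(o["tcp_pos"],o["contact_force"],o["grip_width"])
s=eyes.grab_frame("scene")
a=cv2.resize(p["color"],(400,250))
c=lambda x,y:cv2.resize(s["color"][y:y+80,x:x+80],(400,400),interpolation=cv2.INTER_CUBIC)
cv2.imwrite("pics/f.png",np.hstack([c(285,120),c(230,220)]));cv2.imwrite("pics/w4.png",p["color"])
E
```

```text
[0.5893 0.1336 0.1522] [ 11.3948   4.3762 -24.3422] 0.028038971216216256
```

View pics/f.png

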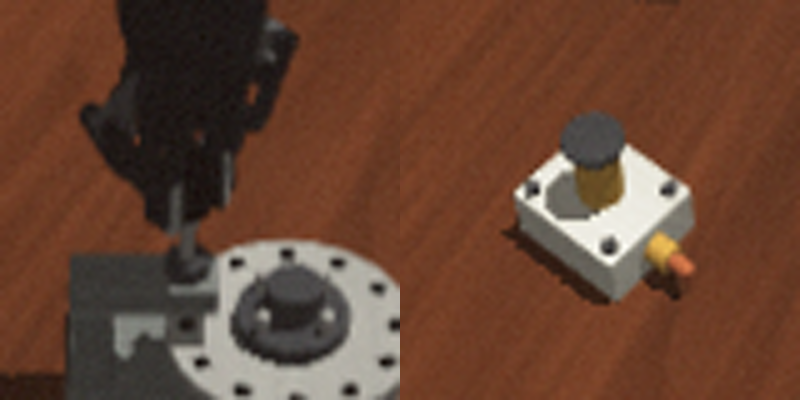

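View pics/w4.png

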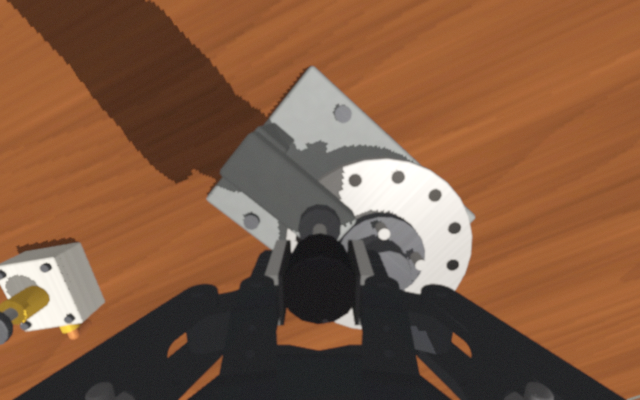

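carry_out --series "0 0 0.1 0 0; 0 0 0 0 0; 0 0 0 0 0; 0 0 0 0 0"

```text
clock: 11.82
tcp_pos: [0.5893, 0.1335, 0.1521]
orientation: [0.661, 3.071, -0.001]
contact_force: [8.9, 4.8, -18.3]
grip_width: 0.0277
```

```bash
python3 - <<'E'
from bench import r
print(r.hand_in()); o=r.get_obs(); print(o["clock"],o["tcp_pos"],o["contact_force"],o["grip_width"])
E
```

```text
the job is handed in; nothing more can be done
None
the job is handed in; nothing more can be done
```

The vent was pressed and released, the index pin is up at its stop in the gripper, and the job was handed in at about 11.8 s of the 43 s. Handing in reports no verdict, so what follows rests on my own checks.

- **Vent valve:** I pressed the plunger with the shut fingertips. They reached 12 mm below the rest height, and the force rose to about 19 N, above the 7 N spring, so it was at its stop. I held it there for over 0.25 s and let go. Scene pictures after the release and at the end show the plunger back up.
- **Index pin:** The gripper closed on the knob at 28 mm with a 70 N grip and lifted it about 22 mm. The last 2 mm of commanded lift moved the tool only 0.2 mm, while the force rose from about 12 N to 24 N. That shows the pin at its stop with no slip. I then eased off 1 mm, which left about 18 N of pull with the grip width steady.
- **Bystanders:** The arm's path did not come near the spanner, the tin or the socket. I did not measure their positions again at the end.
- **Measurements:** The first network estimates of the vent top disagreed by about 15 mm between the scene and top cameras. Corrected positions from the enlarged pictures agreed with the wrist camera to about 1–2 mm, and I used those. No other check failed.

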